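# Load the thread carrier and drop its gate latch

## Robot

A 6-joint arm with a two-finger parallel gripper is mounted at the origin on a cart in front of the work surface, level with it; the furniture and walls round the work are solid. World frame = base frame: x ahead of the robot, y to its left, z up, the work surface at z = 0. Lengths are in m, angles in rad, forces in N, time in s.
With the tool pointing down it reaches from about 0.375 to 0.9 m from the base axis. Payload 3.1 kg.
Tool frame: the origin (TCP) lies between the finger pads; the fingertips stand 11 mm ahead of it and the grasp point (between the pads) lies 8 mm behind it; z points along the fingers, y is the line along which they close (so a half turn about z gives the same grasp; the last joint's range is limited). The gripper opens to 87 mm and grips with 3 to 60 N. Pads are 19 mm wide; open, the fingers measure 117 mm over their backs; the gripper's body (75 mm by 190 mm) begins 51 mm behind the grasp point.
Start: joints at [-1.456, 0.527, 1.433, -0, 1.181, -0.178], TCP at [0.18, -0.598, 0.234] pointing down, gripper open.
Joint ranges: [-3.08, 3.08], [-0.75, 2.2], [0.22, 2.44], [-1.43, 4.57], [0, 2.65], [-2.85, 2.85]. Speed limits (rad/s): [2.79, 2.79, 3.14, 3.14, 3.14, 3.14].

## Interface

Orientations are given as a unit quaternion [x, y, z, w].
In Python, from rig import robot gives the robot as it stands.
- The arm moves only by the tool move_arm, never from a script. Its argument "moves" is text: rows parted by semicolons, each of 7 numbers parted by spaces: the shift along the tool's x, y, z in units of 100 mm (1.0 is 100 mm), then the turn, a rotation vector about the tool's x, y, z in units of 90 degrees (1.0 is 90 degrees), then the opening, from 0 (shut) to 1 (fully open). A call has 1 to 12 rows; each row is the pose to reach, as a shift and turn from the pose commanded when the call began, along the tool's axes at that moment; what a row does not reach only later rows make up. A row lasts 1/10 s, in which the tool goes at most 50 mm and 8.59 degrees, less where a joint would pass 70% of its speed; a pose out of reach is approached as far as the arm can. A call with a number of a shift or a turn outside -1 to 1 is refused whole. A call with a gripper value outside its range is refused whole. The fingers move at their own pace and stop on an object; "squeeze" is the grip in N (left out, the last holds). Time passes only in rows, so rows that repeat a pose let the fingers close. It gives the time, the measured TCP pose, the force, the opening and the grip force at its end, in the units of the state.
- robot.get_obs(): the state, without advancing time (a new reading comes with each control period).
- robot.camera(name): name is "side" or "top" or "wrist"; returns a dict with "image" (400x640x3 uint8, red, green, blue), "intrinsics" (3x3 intrinsics, pixels), "extrinsics" (4x4, takes a point from world to camera coordinates). Camera axes: x right, y up, looking along -z (the intrinsics and any distortion apply to the point x, -y, -z); pixel columns grow to the right and rows downward; lengths in m; the calibration is good to about 2 mm. The wrist camera is an equidistant fisheye: a pixel r from the principal point sees the ray r / f radians off the axis. A picture is of the moment at which its call begins. There is no depth.
- robot.hand_in(): hands the job in; it is judged then, once.
The state is a dict: "time": time; "q": joint angles; "joint_velocities": joint speeds; "joint_torque": joint torques, N m; "position": TCP position; "tool_rot": TCP orientation; "ft_force": force on the tool from outside, world axes, zero at the start; "moment": the same for the moment, N m; "grip_width": finger opening in m; "grip_force": force on a finger pad.
Only numpy, scipy, OpenCV 4.12 (cv2) and the standard library are available. Lean on these libraries where they do the work, as an engineer would, in place of code of your own. Each camera call takes 0.05 s, during which the arm holds its last target. There are 200 camera calls.

## Task

Stand the red thread spool upright on the floor of the open wooden carrier, beside the spool that is already in it, and let go of it. Then shut the carrier's blue gate: lift the gravity latch bar by its red tab so that it passes over the keeper, and let it drop fully into the notch so the gate is held shut, leaving the other spools standing where they are.

Things in the scene. Friction and masses are not known exactly. Their poses are not given: they have to be found in the camera images.
- carrier: Open-topped plywood carrier fixed to the bench, 240 (x) x 160 (y) x 60 mm. Origin: centre of its underside; z up. 8 mm walls on the -x, +x and +y sides; the gate closes the -y side. Floor top at z = 6 mm. Clear inside: x -112 to 112, y -80 to 72 mm. A grey-flanged spool stands somewhere in it; there is room for a second between it and the farther end wall.
- gate_hinge (a point): Foot of the gate's vertical hinge line, fixed on the carrier at carrier coordinates (115, -85, 0) mm; axes as the carrier's. Gate coordinates, used below, have their origin here and the carrier's axes turned by the gate angle about z. The gate is a blue frame running 228 mm from here along its -x, 10 mm thick, top at z = 60 mm.
- gate (a joint): Gate angle, rad: 0 = fully shut (stop), growing as its free end swings out to the carrier's -y side (counter-clockwise from above), at most 1.6; starts at 0.5 to 1.0. Stays where it is left (hinge friction 0.03 N m). With the bar down it cannot shut: the bar meets the outside of the keeper's lip at about 0.09 rad.
- latch_bar (a joint): Latch bar angle, rad: 0 = down and level, grows as its tip is lifted, at most 0.7; it falls back by its own weight (120 g). It must be lifted by more than 0.10 for the tip to pass over the keeper's lip; 0.2 to 0.3 is comfortable. Steel bar on the gate's outer face, 8 mm thick, 14 mm high, from bar_pivot along the gate's -x to 205 mm from it, past the gate's free edge.
- bar_pivot (a point): Pivot of the latch bar (its axis is the gate's normal, y), on the gate at gate coordinates (-50, -14, 50) mm; axes as the gate's.
- lift_tab (a point): Grip point on the bar's flat upright red tab: 24 mm along the gate, 10 mm thick across it (pinch it across the gate), z = 57 to 117 mm with the bar down; this point then at z = 105 mm. It lies (-110, 0, 55) mm from bar_pivot in the bar's axes, so at 0.25 rad it has gone 26 mm up and 17 mm towards the hinge. Axes: x along the bar to the pivot, y the gate's normal, inwards.
- keeper_notch (a point): Middle of the notch floor of the steel keeper at the carrier's -x end, at carrier coordinates (-128, -99, 43) mm; axes as the carrier's. Notch 18 mm wide across the carrier's y, open at the top; outer (-y) lip 18 mm high, 8 mm thick; inner stop 52 mm high. With the gate shut the lowered bar lies in it with 5 mm play either side.
- spool_red: Loose spool of red thread with white flanges, 52 mm diameter, 74 mm high, about 80 g, standing on the right-hand bench, whose top is 2.5 mm higher than under the carrier. Origin: centre of its underside, z up its axis. Behaves as a plain cylinder of 50 mm diameter.
- spool_grey: Loose spool of black thread with grey flanges, 52 mm diameter, 62 mm high, already standing in the carrier. Origin: centre of its underside.
- spool_cream: Loose spool of cream thread, 52 mm diameter, 86 mm high, on the bench; not needed. Origin: centre of its underside.
- spool_black: Loose spool of black thread with white flanges, 52 mm diameter, 62 mm high, on the bench; not needed. Origin: centre of its underside.
Things that resemble listed ones, but are neither listed nor needed, are in the scene too. What is shaped like the spool_grey but purple is not meant.

How it is judged:
By the outcome, as a careful person would: the job done as asked, in the order asked, and still so for the second after the job is handed in, with the robot touching nothing.
It also fails if it takes over 54 s, if anything falls off the work surface, if the arm or the gripper's body presses on something with over 40 N, if the wrist force passes 120 N, or if a joint passes its speed limit or range.

## Working session

There is one attempt and no reset: what is moved stays moved. The work goes in short steps, Python scripts to look and compute and a tool call to move; the robot and the scene stay as the last step left them, time stands still between calls to the robot, and variables do not carry over. Pictures are saved under pics/ and viewed, at most 11 in all, crops included, and the job is handed in when it is done.

Besides the shell and the picture viewer there is one more tool, called after ">>>" as name(argument=value, ...), one argument or row to a line, values as JSON. move_arm: Moves the arm, as the interface text tells. Shifts and turns lie within -1 to 1; 1 stands for 100 mm of shift or 90 degrees of turn. Its arguments: {"type":"object","properties":{"moves":{"type":"string"},"squeeze":{"type":"number"}},"required":["moves"]}

```bash
mkdir -p pics; ls; cat > h.py <<'E'
import numpy as np, cv2
from rig import robot
from scipy.spatial.transform import Rotation as R
def snap(n):
    c=robot.camera(n); np.savez(f'pics/{n}.npz',K=c['intrinsics'],E=c['extrinsics'],im=c['image'])
    return c
def ray(n,u,v):
    d=np.load(f'pics/{n}.npz'); K=d['K'];E=d['E']
    x=(u-K[0,2])/K[0,0]; y=(v-K[1,2])/K[1,1]
    if n=='wrist':
        r=np.hypot(x,y); s=np.sin(r)/r if r>1e-9 else 1; d_=np.array([x*s,-y*s,-np.cos(r)])
    else: d_=np.array([x,-y,-1])
    Rm=E[:3,:3]; o=-Rm.T@E[:3,3]; return o,Rm.T@d_
def atz(n,u,v,z):
    o,d=ray(n,u,v); return o+d*(z-o[2])/d[2]
def proj(n,p):
    d=np.load(f'pics/{n}.npz'); K=d['K'];E=d['E']; c=E[:3,:3]@np.array(p)+E[:3,3]
    x,y,z=c[0],-c[1],-c[2]
    if n=='wrist':
        t=np.arctan2(np.hypot(x,y),z); h=np.hypot(x,y); x,y=x/h*t,y/h*t
    else: x,y=x/z,y/z
    return np.array([K[0,0]*x+K[0,2],K[1,1]*y+K[1,2]])
E
python3 - <<'E'
from h import *
for n in ['top','side','wrist']:
    c=snap(n); cv2.imwrite(f'pics/{n}0.png',c['image'][:,:,::-1]); print(n,c['intrinsics'].round(1).tolist(),c['extrinsics'].round(3).tolist())
print({k:np.round(v,3) for k,v in robot.get_obs().items()})
E
```

```text
pics
top [[508.1, 0.0, 323.2], [0.0, 508.1, 199.2], [0.0, 0.0, 1.0]] [[-0.011, -1.0, -0.009, 0.018], [0.987, -0.012, 0.158, -0.572], [-0.158, -0.007, 0.987, -1.348], [0.0, 0.0, 0.0, 1.0]]
side [[401.9, 0.0, 323.9], [0.0, 401.9, 197.7], [0.0, 0.0, 1.0]] [[-0.961, -0.278, 0.005, 0.522], [0.12, -0.397, 0.91, -0.167], [-0.25, 0.875, 0.415, -1.301], [0.0, 0.0, 0.0, 1.0]]
wrist [[309.7, 0.0, 314.8], [0.0, 309.7, 194.5], [0.0, 0.0, 1.0]] [[0.288, -0.958, -0.001, -0.625], [0.915, 0.275, -0.294, 0.035], [0.282, 0.084, 0.956, -0.393], [0.0, 0.0, 0.0, 1.0]]
{'time': np.float64(0.15), 'q': array([-1.457,  0.528,  1.434, -0.   ,  1.181, -0.178]), 'joint_velocities': array([-0.   , -0.003, -0.004, -0.   ,  0.002, -0.002]), 'joint_torque': array([ 1.0000e-03, -4.4043e+01, -1.7684e+01,  6.3000e-02,  5.5000e-02,
       -0.0000e+00]), 'position': array([ 0.18 , -0.598,  0.233]), 'tool_rot': array([ 0.989,  0.146,  0.   , -0.001]), 'ft_force': array([ 0.305, -1.155,  0.679]), 'moment': array([-0.038,  0.04 , -0.025]), 'grip_force': np.float64(0.0), 'grip_width': np.float64(0.087)}
```

View pics/top0.png

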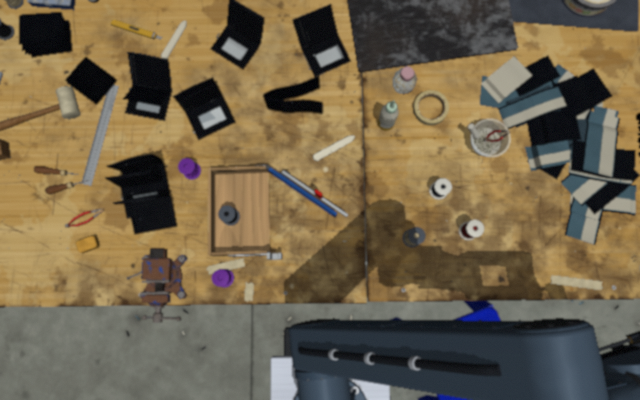

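View pics/side0.png

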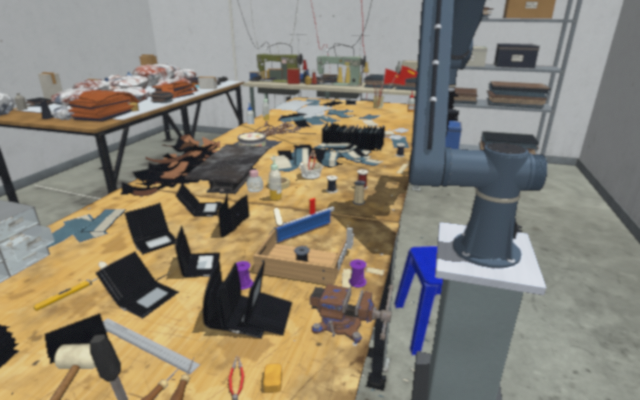

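Top view: carrier at (240,210), gate from hinge (268,168) to about (340,213) with its red tab near (318,192), keeper near (275,255), and spool in the carrier at (229,214). On the right-hand bench the candidates are (442,187), (472,230) and (415,237); the purple ones at (190,168) and (222,278) are not meant. Enlarging to find which is red.

```bash
python3 - <<'E'
from h import *
t=np.load('pics/top.npz')['im'];s=np.load('pics/side.npz')['im']
f=lambda im,x0,y0,w,h,k:cv2.resize(im[y0:y0+h,x0:x0+w],None,fx=k,fy=k,interpolation=cv2.INTER_CUBIC)
a=f(t,200,155,160,110,5)
cv2.imwrite('pics/c1.png',a[:,:,::-1])
b=f(t,395,170,100,80,4);c=f(s,320,160,100,80,4)
w=f(np.load('pics/wrist.npz')['im'],0,0,640,400,1)
w=cv2.resize(w,(440,275)) 
o=np.zeros((600,800,3),np.uint8);o[:320,:400]=b;o[:320,400:]=c;o[320:595,:440]=w
cv2.imwrite('pics/c2.png',o[:,:,::-1])
E
```

```text
(no output)
```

View pics/c1.png

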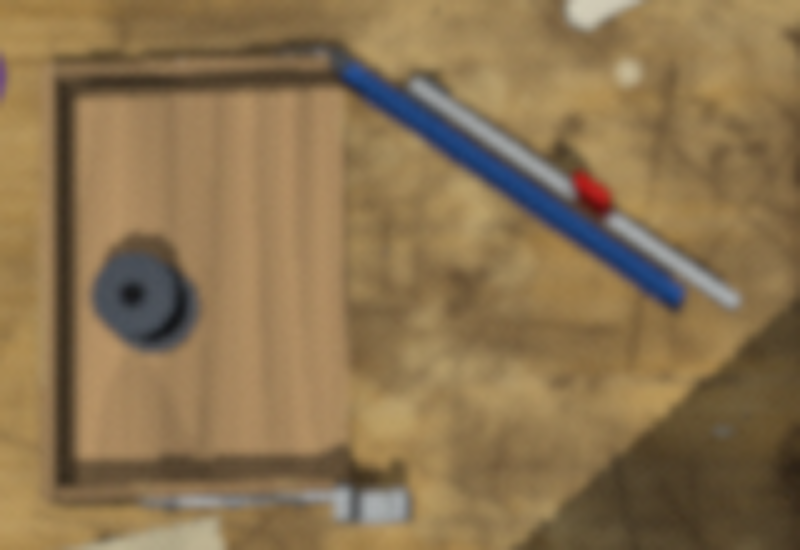

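View pics/c2.png

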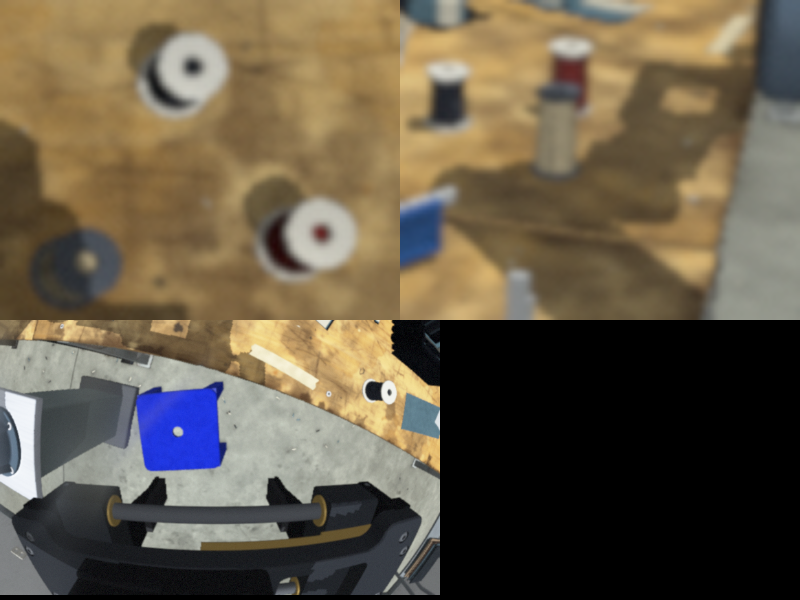

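The red-thread spool is at crop (320,235), which is top pixel (475,229). The neighbours are black thread (white flanges, 442,187) and cream thread (dark flange, 417,236); the side crop shows the same red thread. Only this one fits. Now fitting the carrier model to the pixels.

```bash
cat > fit.py <<'E'
from h import *
from scipy.optimize import least_squares
def T(p,c,g=None):
    x,y,a=c[:3]
    p=np.array(p)/1000
    if g is not None: p=R.from_euler('z',g).apply(p)+[.115,-.085,0]
    return R.from_euler('z',a).apply(p)+[x,y,0]
E
python3 - <<'E'
from fit import *
f=lambda u,v:np.array([(u+.5)/5-.5+200,(v+.5)/5-.5+155])
C=[((120,80,60),(53,60)),((-120,80,60),(53,498)),((-120,-80,60),(345,490))]
G=[((-228,0,60),(682,297)),((-255,-14,57),(738,300)),((-160,-14,117),(597,188))]
def res(s):
    return np.concatenate([proj('top',T(p,s))-f(*q) for p,q in C]+[proj('top',T(p,s,s[3]))-f(*q) for p,q in G])
s=least_squares(res,[.45,.2,0,.9],loss='soft_l1').x
print(s.round(4),res(s).reshape(-1,2).round(1).tolist())
for n,p in [('hinge',T((0,0,0),s,0)),('tab',T((-160,-14,105),s,s[3])),('tabshut',T((-160,-14,105),s,0)),('keeper',T((-128,-99,43),s))]: print(n,p.round(3),proj('top',p).round(1),proj('side',p).round(1))
g=atz('top',*f(138,293),.068);print('grey',g.round(4), (R.from_euler('z',-s[2]).apply(g-[s[0],s[1],0])*1000).round(1))
for n,u,v,z in [('red',320,235,.0765),('black',193,66,.0645),('cream',88,262,.0885)]:
    print(n,atz('top',(u+.5)/4-.5+395,(v+.5)/4-.5+170,z).round(4))
o,d=ray('side',(170+.5)/4-.5+320,(47+.5)/4-.5+160);print('side red',(o+d*(.0765-o[2])/d[2]).round(4))
E
```

```text
[0.5466 0.2404 0.0292 0.9063] [[-1.2, 0.0], [-0.8, 0.1], [0.6, -0.7], [0.6, 0.1], [0.5, 1.2], [-0.1, -0.4]]
hinge [0.664 0.159 0.   ] [271.4 170.6] [275.6 243.2]
tab [0.58  0.022 0.105] [319.  192.6] [312.1 200.8]
tabshut [0.505 0.14  0.105] [273.8 221.8] [323.7 218.9]
keeper [0.422 0.138 0.043] [277.  254.9] [349.  239.5]
grey [0.5335 0.2697 0.068 ] [-12.3  29.8  68. ]
red [ 0.484  -0.3896  0.0765]
black [ 0.6011 -0.3139  0.0645]
cream [ 0.4668 -0.2333  0.0885]
side red [ 0.4842 -0.3843  0.0765]
```

>>> move_arm(
  moves="0.45 -0.15 0 0 0 0.084 1;0.9 -0.3 0 0 0 0.168 1;0.9 -0.3 0 0 0 0.168 1",
)

```text
time: 0.45
position: [0.2618, -0.5392, 0.233]
tool_rot: [1.0, 0.016, 0.001, -0.002]
ft_force: [0.4, -0.4, -0.5]
grip_width: 0.0871
grip_force: 0.0
```

>>> move_arm(
  moves="0.4 -0.25 0 0 0 0 1;0.77 -0.5 0 0 0 0 1",
)

```text
time: 0.65
position: [0.3337, -0.4916, 0.2333]
tool_rot: [1.0, 0.014, 0.0, 0.0]
ft_force: [0.5, -0.3, -0.3]
grip_width: 0.0869
grip_force: 0.0
```

>>> move_arm(
  moves="0.4 -0.25 0 0 0 0 1;0.77 -0.5 0 0 0 0 1;0.77 -0.5 0 0 0 0 1;0.77 -0.5 0 0 0 0 1",
)

```text
time: 1.05
position: [0.4094, -0.4388, 0.2333]
tool_rot: [1.0, 0.016, -0.0, 0.0]
ft_force: [0.2, 0.2, 0.5]
grip_width: 0.0873
grip_force: 0.0
```

```bash
python3 - <<'E'
from h import *
c=snap('wrist'); cv2.imwrite('pics/w1.png',c['image'][:,:,::-1])
print(c['extrinsics'].round(3).tolist(),robot.get_obs()['position'],robot.get_obs()['tool_rot'])
print('pred red',proj('wrist',[.484,-.388,.0765]),proj('wrist',[.484,-.388,.0025]),'black',proj('wrist',[.6011,-.3139,.0645]))
E
```

```text
[[0.031, -1.0, 0.001, -0.452], [0.955, 0.03, -0.295, -0.343], [0.295, 0.01, 0.955, -0.509], [0.0, 0.0, 0.0, 1.0]] [ 0.40862106 -0.43956135  0.23335357] [ 9.99886738e-01  1.50442633e-02 -4.00501485e-04  1.45639327e-04]
pred red [265.59779833 108.51854431] [274.90530523 107.102708  ] black [203.2511164    4.69123949]
```

View pics/w1.png

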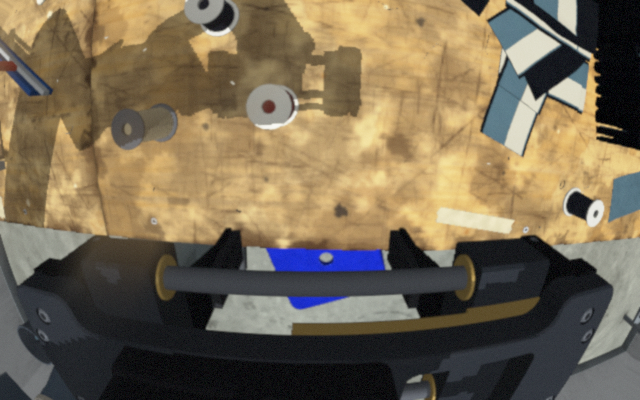

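The wrist view shows the red spool's top hub at (268,107), about 2 px from the prediction (265.6,108.5). Black is at (207,8) and cream at (128,128).

```bash
python3 - <<'E'
from h import *
p=atz('wrist',268,107,.0765);print(p)
o=robot.get_obs();r=R.from_quat(o['tool_rot'])
print(r.inv().apply(p-o['position'])*10)
E
```

```text
[ 0.48553516 -0.39040317  0.0765    ]
[ 0.78484497 -0.46865735  1.56777339]
```

>>> move_arm(
  moves="0.4 -0.23 0 0 0 0 1;0.78 -0.47 0.2 0 0 0 1;0.78 -0.47 0.6 0 0 0 1;0.78 -0.47 1 0 0 0 1;0.78 -0.47 1 0 0 0 1",
)

```text
time: 1.6
position: [0.4815, -0.388, 0.128]
tool_rot: [1.0, 0.014, -0.004, -0.005]
ft_force: [-1.8, 1.5, -0.6]
grip_width: 0.087
grip_force: 0.0
```

>>> move_arm(
  moves="0 0 0.4 0 0 0 1;0 0 0.7 0 0 0 1;0 0 0.93 0 0 0 1;0 0 0.93 0 0 0 1;0 0 0.93 0 0 0 0.4;0 0 0.93 0 0 0 0.4;0 0 0.93 0 0 0 0.4;0 0 0.93 0 0 0 0.4;0 0 0.93 0 0 0 0.4;0 0 0.93 0 0 0 0.4",
  squeeze=15,
)

```text
time: 2.6
position: [0.4858, -0.3901, 0.0411]
tool_rot: [1.0, 0.015, 0.0, 0.0]
ft_force: [-0.2, 0.6, 2.7]
grip_width: 0.0499
grip_force: 15.0
```

>>> move_arm(
  moves="0 0 -0.3 0 0 0 0.4;0 0 -0.65 0 0 0 0.4;0 0 -1 0 0 0 0.4;0 0 -1 0 0 0 0.4",
)

```text
time: 3.0
position: [0.4881, -0.3925, 0.1456]
tool_rot: [1.0, 0.015, 0.003, 0.004]
ft_force: [0.7, -0.8, -0.7]
grip_width: 0.0498
grip_force: 15.0
```

>>> move_arm(
  moves="0.07 -0.2 -0.25 0 0 0 0.4;0.14 -0.5 -0.5 0 0 0 0.4;0.2 -0.9 -0.5 0 0 0 0.4",
)

```text
time: 3.3
position: [0.5049, -0.3013, 0.1929]
tool_rot: [1.0, 0.013, 0.003, 0.003]
ft_force: [1.9, 0.9, -1.0]
grip_width: 0.0498
grip_force: 15.0
```

>>> move_arm(
  moves="0.1 -0.45 0 0 0 0 0.4;0.2 -0.9 0 0 0 0 0.4",
)

```text
time: 3.5
position: [0.5197, -0.2071, 0.1896]
tool_rot: [1.0, 0.014, -0.001, -0.001]
ft_force: [0.1, 0.1, -1.0]
grip_width: 0.05
grip_force: 15.0
```

>>> move_arm(
  moves="0.1 -0.45 0 0 0 0 0.4;0.2 -0.9 0 0 0 0 0.4",
)

```text
time: 3.7
position: [0.5371, -0.1163, 0.1894]
tool_rot: [1.0, 0.014, -0.001, -0.0]
ft_force: [1.3, 0.1, -1.8]
grip_width: 0.0497
grip_force: 15.0
```

>>> move_arm(
  moves="0.1 -0.45 0 0 0 0 0.4;0.2 -0.9 0 0 0 0 0.4",
)

```text
time: 3.9
position: [0.5544, -0.0258, 0.1894]
tool_rot: [1.0, 0.014, -0.001, -0.0]
ft_force: [0.4, -0.3, -1.7]
grip_width: 0.0499
grip_force: 15.0
```

>>> move_arm(
  moves="0.1 -0.4 0 0 0 0 0.4;0.2 -0.75 0 0 0 0 0.4;0.2 -0.9 0 0 0 0 0.4;0.2 -0.9 0 0 0 0 0.4;0.2 -0.9 0 0 0 0 0.4",
)

```text
time: 4.4
position: [0.5718, 0.062, 0.1898]
tool_rot: [1.0, 0.015, -0.001, 0.0]
ft_force: [-0.5, 0.0, -0.6]
grip_width: 0.0496
grip_force: 15.0
```

```bash
python3 - <<'E'
from fit import *
c=snap('wrist'); 
s=[.5466,.2404,.0292,.9063]
im=c['image'].copy()
cv2.imwrite('pics/w2.png',im[:,:,::-1])
o=robot.get_obs();print(o['position'],o['tool_rot'],o['grip_width'],o['time'])
for p in [(120,80,60),(-120,80,60),(-120,-80,60),(-128,-99,43)]: print(p,proj('wrist',T(p,s)).round())
for p in [(-228,0,60),(-255,-14,57),(-160,-14,117),(0,0,60)]: print(p,proj('wrist',T(p,s,s[3])).round())
print('grey',proj('wrist',[.5335,.2697,.068]))
E
```

```text
[0.57198973 0.06138301 0.19004756] [ 9.99901585e-01  1.40092034e-02 -6.71297380e-04  3.33692945e-04] 0.049464186587391115 4.45
(120, 80, 60) [ 80. 104.]
(-120, 80, 60) [117. 293.]
(-120, -80, 60) [229. 305.]
(-128, -99, 43) [248. 303.]
(-228, 0, 60) [398. 232.]
(-255, -14, 57) [423. 235.]
(-160, -14, 117) [366. 201.]
(0, 0, 60) [213.  91.]
grey [124.4329827  220.33108332]
```

View pics/w2.png

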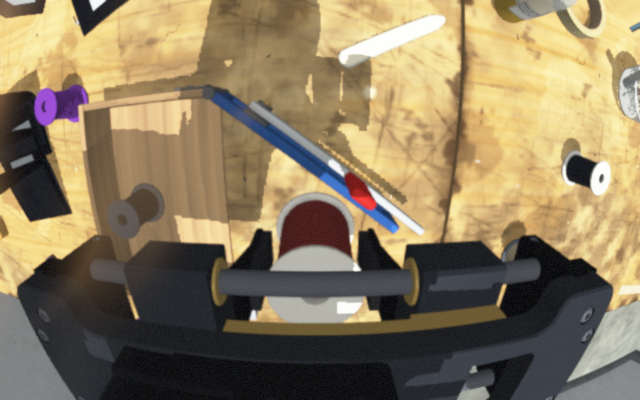

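>>> move_arm(
  moves="0.1 -0.45 0 0 0 0 0.4;0.22 -0.91 0 0 0 0 0.4",
)

```text
time: 4.65
position: [0.5924, 0.1517, 0.1905]
tool_rot: [1.0, 0.011, -0.0, 0.0]
ft_force: [0.3, -0.8, -1.0]
grip_width: 0.0498
grip_force: 15.0
```

>>> move_arm(
  moves="0.1 -0.4 0 0 0 0 0.4;0.21 -0.75 0 0 0 0 0.4;0.21 -0.91 0 0 0 0 0.4;0.21 -0.91 0 0 0 0 0.4;0.21 -0.91 0 0 0 0 0.4;0.21 -0.91 0.3 0 0 0 0.4;0.21 -0.91 0.6 0 0 0 0.4;0.21 -0.91 0.9 0 0 0 0.4;0.21 -0.91 1 0 0 0 0.4;0.21 -0.91 1 0 0 0 0.4",
)

```text
time: 5.65
position: [0.6091, 0.2436, 0.089]
tool_rot: [1.0, 0.013, -0.002, 0.001]
ft_force: [-0.6, -0.0, -0.3]
grip_width: 0.0498
grip_force: 15.0
```

```bash
python3 - <<'E'
from h import *
o=robot.get_obs();print(o['position'],o['tool_rot'],o['grip_width'],o['time'])
E
```

```text
[0.60908429 0.24364601 0.08898405] [ 9.99908090e-01  1.33649203e-02 -2.19066423e-03  6.25131504e-04] 0.04978036480792684 5.65
```

>>> move_arm(
  moves="0 0 0.2 0 0 0 0.4;0 0 0.35 0 0 0 0.4;0 0 0.42 0 0 0 0.4;0 0 0.455 0 0 0 0.4;0 0 0.46 0 0 0 0.4;0 0 0.46 0 0 0 0.4;0 0 0.46 0 0 0 0.4;0 0 0.46 0 0 0 0.68;0 0 0.46 0 0 0 0.75;0 0 0.46 0 0 0 0.75;0 0 0.46 0 0 0 0.75;0 0 0.46 0 0 0 0.75",
)

```text
time: 6.85
position: [0.6103, 0.2459, 0.0446]
tool_rot: [1.0, 0.014, 0.0, -0.0]
ft_force: [-0.5, 0.5, -0.2]
grip_width: 0.0647
grip_force: 0.0
```

>>> move_arm(
  moves="0 0 -0.1 0 0 0 0.75;0 0 -0.4 0 0 0 0.75;0 0 -0.8 0 0 0 0.75;0 0 -1 0 0 0 0.75;0 0 -1 0 0 0 0.75;0 0 -1 0 0 0 0.75",
)

```text
time: 7.45
position: [0.6102, 0.2458, 0.1452]
tool_rot: [1.0, 0.014, 0.0, -0.0]
ft_force: [-0.5, 0.2, -1.0]
grip_width: 0.0652
grip_force: 0.0
```

```bash
python3 - <<'E'
from h import *
o=robot.get_obs();print(o['position'],o['tool_rot'],o['grip_width'],o['time'])
c=snap('wrist');d=snap('top')
cv2.imwrite('pics/w3.png',c['image'][:,:,::-1])
E
```

```text
[0.61018827 0.24584065 0.1452041 ] [ 9.99895145e-01  1.44746798e-02  4.18267184e-04 -8.63832961e-05] 0.06515615059105355 7.45
```

View pics/w3.png

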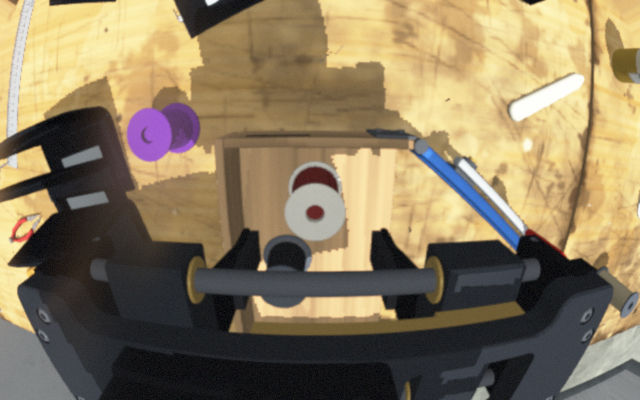

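Red stands upright in the carrier: its top hub is at (315,212), the grey spool behind it is at (287,270), and the gate is unmoved. Now to the latch.

>>> move_arm(
  moves="0 0 -0.4 0 0 -0.08 0.75;0 0.1 -0.75 0 0 -0.16 0.75;0 0.5 -0.75 0 0 -0.24 0.75;-0.05 0.9 -0.75 0 0 -0.32 0.75;-0.1 0.9 -0.75 0 0 -0.4 0.75;-0.1 0.9 -0.75 0 0 -0.48 0.75;-0.1 0.9 -0.75 0 0 -0.56 0.75;-0.1 0.9 -0.75 0 0 -0.577 0.75;-0.1 0.9 -0.75 0 0 -0.577 0.75;-0.1 0.9 -0.75 0 0 -0.577 0.75",
)

```text
time: 8.55
position: [0.6026, 0.1557, 0.2188]
tool_rot: [0.893, 0.45, -0.001, -0.0]
ft_force: [-0.1, 0.8, 0.3]
grip_width: 0.065
grip_force: 0.0
```

```bash
cat > gate.py <<'E'
from fit import *
s=[.5466,.2404,.0292,.9063]
def pose(th,b,dz=0,s=s):
    c,si=np.cos(b),np.sin(b)
    p=T((-50-110*c+55*si,-14,50+110*si+55*c+dz),s,th)
    r=R.from_euler('z',s[2]+th)*R.from_euler('y',b)*R.from_euler('x',np.pi)
    return p+r.apply([0,0,.008]),r   # TCP is 8 mm ahead of the grasp point
def rel(tgt,cur=None):
    o=robot.get_obs()
    p0,r0=cur if cur else (o['position'],R.from_quat(o['tool_rot']))
    return np.r_[r0.inv().apply(tgt[0]-p0)*10,(r0.inv()*tgt[1]).as_rotvec()/(np.pi/2)].round(3).tolist()
E
python3 - <<'E'
from gate import *
o=robot.get_obs();print(o['position'],R.from_quat(o['tool_rot']).as_euler('ZYX'),o['q'].round(2),o['time'])
print('above',rel(pose(.9063,0,90)),pose(.9063,0))
E
```

```text
[0.60256638 0.15569848 0.21876908] [ 9.33735314e-01  9.13685897e-04 -3.14053700e+00] [ 0.07  0.54  1.45 -0.    1.15  0.71] 8.55
above [-1.209, 0.619, 0.318, -0.001, 0.001, -0.001] (array([0.5803546 , 0.02170259, 0.097     ]), Rotation.from_matrix(array([[ 5.93416053e-01,  8.04895887e-01,  9.85713171e-17],
                            [ 8.04895887e-01, -5.93416053e-01, -7.26725069e-17],
                            [ 0.00000000e+00,  1.22464680e-16, -1.00000000e+00]])))
```

>>> move_arm(
  moves="-0.4 0.25 0 0 0 0 0.75;-0.8 0.5 0 0 0 0 0.75;-1 0.62 0 0 0 0 0.75;-1 0.62 0 0 0 0 0.75",
)

```text
time: 8.95
position: [0.5934, 0.0353, 0.2194]
tool_rot: [0.894, 0.448, -0.0, 0.0]
ft_force: [-0.7, 0.1, 0.4]
grip_width: 0.0655
grip_force: 0.0
```

>>> move_arm(
  moves="-0.4 0 0.1 0 0 0 0.75;-0.8 0 0.2 0 0 0 0.75;-0.8 0 0.2 0 0 0 0.75;-0.8 0 0.2 0 0 0 0.75",
)

```text
time: 9.35
position: [0.546, -0.0256, 0.1995]
tool_rot: [0.893, 0.45, 0.0, -0.0]
ft_force: [-0.4, 1.1, -0.0]
grip_width: 0.065
grip_force: 0.0
```

```bash
python3 - <<'E'
from gate import *
o=robot.get_obs();print(o['position'],R.from_quat(o['tool_rot']).as_euler('ZYX'),o['time'])
c=snap('wrist');cv2.imwrite('pics/w4.png',cv2.resize(c['image'][100:260,200:460],None,fx=3,fy=3,interpolation=2)[:,:,::-1])
for p in [(-172,-14,117),(-148,-14,117),(-160,-14,117),(-228,5,60),(-228,-5,60),(-255,-14,57),(-50,-14,57)]: print(p,((proj('wrist',T(p,s,s[3]))-[200,100])*3).round())
E
```

```text
[ 0.54599868 -0.02559714  0.19951983] [ 9.33555786e-01 -7.96387530e-04 -3.14120987e+00] 9.35
(-172, -14, 117) [339. 143.]
(-148, -14, 117) [338.  49.]
(-160, -14, 117) [338.  96.]
(-228, 5, 60) [283. 286.]
(-228, -5, 60) [313. 286.]
(-255, -14, 57) [341. 359.]
(-50, -14, 57) [ 338. -261.]
```

View pics/w4.png

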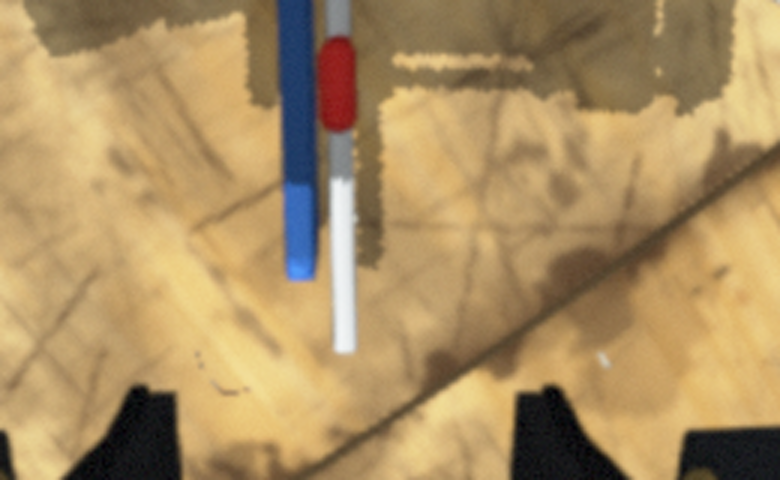

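The tab top is centred at crop (338,85), spanning columns 321-355 and rows 37-132. Prediction was (338,96), so I shift the model 2.5 mm along the gate towards the hinge.

```bash
sed -i 's/^s=.*/s=[.5481,.2424,.0292,.9063]/' gate.py; python3 - <<'E'
from gate import *
print('grasp',rel(pose(.9063,0)))
A=pose(.9063,0)
for b in (.1,.2,.28): print('lift',b,rel(pose(.9063,b),A))
E
```

```text
grasp [0.601, -0.01, 1.029, 0.001, -0.001, -0.0]
lift 0.1 [0.052, -0.0, -0.107, 0.0, -0.064, 0.0]
lift 0.2 [0.115, -0.0, -0.209, 0.0, -0.127, 0.0]
lift 0.28 [0.173, -0.0, -0.286, -0.0, -0.178, -0.0]
```

>>> move_arm(
  moves="0.3 0 0 0 0 0 0.75;0.6 -0.01 0 0 0 0 0.75;0.6 -0.01 0.2 0 0 0 0.75;0.6 -0.01 0.6 0 0 0 0.75;0.6 -0.01 1 0 0 0 0.75;0.6 -0.01 1 0 0 0 0.75",
)

```text
time: 10.0
position: [0.5777, 0.0251, 0.095]
tool_rot: [0.892, 0.452, -0.004, -0.003]
ft_force: [-1.0, -0.5, 1.3]
grip_width: 0.0654
grip_force: 0.0
```

>>> move_arm(
  moves="0 0 0.03 0 0 0 0.5;0 0 0.03 0 0 0 0.05;0 0 0.03 0 0 0 0.05;0 0 0.03 0 0 0 0.05;0 0 0.03 0 0 0 0.05;0 0 0.03 0 0 0 0.05;0 0 0.03 0 0 0 0.05;0 0 0.03 0 0 0 0.05;0 0 0.03 0 0 0 0.05;0 0 0.03 0 0 0 0.05",
  squeeze=15,
)

```text
time: 11.0
position: [0.5803, 0.0229, 0.0966]
tool_rot: [0.893, 0.451, -0.0, -0.0]
ft_force: [-0.7, 0.0, 1.8]
grip_width: 0.0101
grip_force: 15.0
```

```bash
python3 - <<'E'
from gate import *
o=robot.get_obs();print(o['position'],R.from_quat(o['tool_rot']).as_euler('ZYX'),o['time'],o['ft_force'],o['moment'],o['grip_width'])
print(pose(.9063,0)[0])
# swing rows: from lifted pose, chunks
b=.28
L=pose(.9063,b)
for th in (.75,.6,.45,.3,.15,.05): print(th,rel(pose(th,b),L))
E
```

```text
[0.58033834 0.02291717 0.0965725 ] [ 9.35870545e-01  5.02072319e-04 -3.14086860e+00] 11.0 [-0.69974734  0.0324056   1.75736261] [0.03600991 0.12645995 0.20941768] 0.010124467395037865
[0.5818546  0.02370259 0.097     ]
0.75 [-0.004, -0.224, 0.001, 0.027, -0.0, 0.096]
0.6 [0.023, -0.437, -0.007, 0.054, -0.0, 0.187]
0.45 [0.081, -0.643, -0.023, 0.08, -0.0, 0.279]
0.3 [0.168, -0.838, -0.048, 0.107, -0.0, 0.371]
0.15 [0.282, -1.018, -0.081, 0.133, -0.0, 0.463]
0.05 [0.371, -1.126, -0.107, 0.151, -0.0, 0.524]
```

>>> move_arm(
  moves="0.02 0 -0.05 0 -0.03 0 0.05;0.05 0 -0.107 0 -0.064 0 0.05;0.08 0 -0.16 0 -0.095 0 0.05;0.115 0 -0.209 0 -0.127 0 0.05;0.145 0 -0.25 0 -0.155 0 0.05;0.173 0 -0.286 0 -0.178 0 0.05;0.173 0 -0.286 0 -0.178 0 0.05",
)

```text
time: 11.7
position: [0.5905, 0.0367, 0.1253]
tool_rot: [0.883, 0.447, -0.126, 0.063]
ft_force: [-3.4, -2.1, 1.7]
grip_width: 0.0103
grip_force: 15.0
```

```bash
python3 - <<'E'
from gate import *
o=robot.get_obs();print(o['position'],R.from_quat(o['tool_rot']).as_euler('ZYX'),o['time'],o['ft_force'],o['moment'],o['grip_width'])
print(pose(.9063,.28)[0])
b=.28
L=pose(.9063,b)
for th in np.arange(.85,.3,-.06): print(round(th,2),rel(pose(th,b),L))
E
```

```text
[0.59046955 0.03669523 0.12532007] [ 0.93769686  0.28288497 -3.14086139] 11.7 [-3.38029697 -2.11037923  1.6894794 ] [-0.33908196  0.34383757  0.18228236] 0.010315064287210365
[0.59210445 0.03760525 0.12556873]
0.85 [-0.005, -0.081, 0.002, 0.01, 0.0, 0.034]
0.79 [-0.006, -0.167, 0.002, 0.02, -0.0, 0.071]
0.73 [-0.002, -0.252, 0.001, 0.031, -0.0, 0.108]
0.67 [0.007, -0.338, -0.002, 0.042, 0.0, 0.145]
0.61 [0.02, -0.423, -0.006, 0.052, -0.0, 0.181]
0.55 [0.039, -0.507, -0.011, 0.063, -0.0, 0.218]
0.49 [0.063, -0.589, -0.018, 0.073, -0.0, 0.255]
0.43 [0.091, -0.67, -0.026, 0.084, -0.0, 0.291]
0.37 [0.124, -0.749, -0.036, 0.094, -0.0, 0.328]
0.31 [0.161, -0.826, -0.046, 0.105, -0.0, 0.365]
```

>>> move_arm(
  moves="-0.005 -0.08 0.002 0.01 0 0.034 0.05;-0.006 -0.167 0.002 0.02 0 0.071 0.05;-0.002 -0.252 0.001 0.031 0 0.108 0.05;0.007 -0.338 -0.002 0.042 0 0.145 0.05;0.02 -0.423 -0.006 0.052 0 0.181 0.05;0.039 -0.507 -0.011 0.063 0 0.218 0.05;0.063 -0.589 -0.018 0.073 0 0.255 0.05;0.091 -0.67 -0.026 0.084 0 0.291 0.05;0.124 -0.749 -0.036 0.094 0 0.328 0.05;0.161 -0.826 -0.046 0.105 0 0.365 0.05;0.161 -0.826 -0.046 0.105 0 0.365 0.05;0.161 -0.826 -0.046 0.105 0 0.365 0.05",
)

```text
time: 12.9
position: [0.5314, 0.099, 0.1251]
tool_rot: [0.976, 0.167, -0.14, 0.023]
ft_force: [-5.7, -0.6, 4.8]
grip_width: 0.0098
grip_force: 15.0
```

```bash
python3 - <<'E'
from gate import *
o=robot.get_obs();print(o['position'],R.from_quat(o['tool_rot']).as_euler('ZYX'),o['time'],o['ft_force'],o['moment'],o['grip_width'])
b=.28
L=pose(.31,b); print(L[0])
for th in (.25,.19,.13,.09,.06,.03,.01,0,-.01,-.02): print(round(th,2),rel(pose(th,b),L))
for n in ('top','side'): snap(n)
c=np.load('pics/top.npz')['im'];d=np.load('pics/side.npz')['im']
cv2.imwrite('pics/x5.png',np.hstack([cv2.resize(q,(400,450),interpolation=2) for q in (c[150:270,200:310],d[180:300,250:360])])[:,:,::-1])
E
```

```text
[0.53135334 0.09902755 0.12514463] [ 0.33925705  0.28548996 -3.138871  ] 12.9 [-5.68337055 -0.58811104  4.77206505] [-0.10955986  0.8054977   0.19470691] 0.009764540480150949
[0.53559594 0.10010138 0.12556873]
0.25 [-0.006, -0.086, 0.002, 0.011, -0.0, 0.037]
0.19 [-0.006, -0.172, 0.002, 0.021, -0.0, 0.073]
0.13 [-0.002, -0.258, 0.001, 0.032, -0.0, 0.11]
0.09 [0.004, -0.315, -0.001, 0.039, -0.0, 0.135]
0.06 [0.009, -0.357, -0.003, 0.044, -0.0, 0.153]
0.03 [0.016, -0.4, -0.005, 0.049, -0.0, 0.171]
0.01 [0.022, -0.428, -0.006, 0.053, -0.0, 0.184]
0 [0.024, -0.442, -0.007, 0.055, -0.0, 0.19]
-0.01 [0.027, -0.456, -0.008, 0.056, -0.0, 0.196]
-0.02 [0.03, -0.47, -0.009, 0.058, -0.0, 0.202]
```

View pics/x5.png

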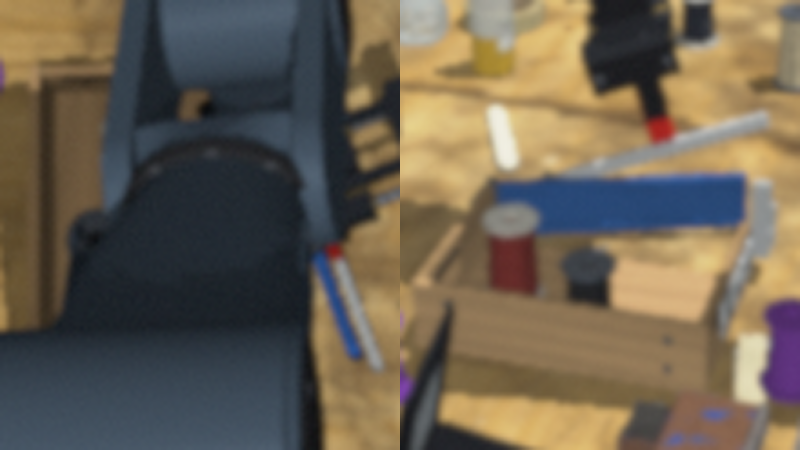

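Side view: the bar is held up by the tab, the gate follows, and both spools stand. Continuing, easing 3 mm off the along-gate push.

>>> move_arm(
  moves="-0.02 -0.086 0 0.011 0 0.037 0.05;-0.03 -0.172 0 0.021 0 0.073 0.05;-0.03 -0.258 0 0.032 0 0.11 0.05;-0.026 -0.315 -0.001 0.039 0 0.135 0.05;-0.02 -0.357 -0.003 0.044 0 0.153 0.05;-0.02 -0.357 -0.003 0.044 0 0.153 0.05;-0.02 -0.357 -0.003 0.044 0 0.153 0.05",
)

```text
time: 13.7
position: [0.5201, 0.1323, 0.1258]
tool_rot: [0.989, 0.044, -0.14, 0.006]
ft_force: [-3.0, 0.9, 0.5]
grip_width: 0.0097
grip_force: 15.0
```

```bash
python3 - <<'E'
from gate import *
o=robot.get_obs();print(o['position'],R.from_quat(o['tool_rot']).as_euler('ZYX'),o['time'],o['ft_force'],o['moment'],o['grip_width'])
b=.28
L=pose(.06,b); print(L[0])
for th in (.04,.02,0,-.01,-.02,-.03): print(round(th,2),rel(pose(th,b),L))
E
```

```text
[0.52012005 0.13231215 0.12575344] [ 0.08931458  0.28131908 -3.14068406] 13.7 [-2.97034156  0.90669022  0.51778752] [0.24288466 0.31679312 0.16385137] 0.009684044935569042
[0.52461982 0.13413501 0.12556873]
0.04 [-0.002, -0.029, 0.001, 0.004, -0.0, 0.012]
0.02 [-0.004, -0.057, 0.001, 0.007, 0.0, 0.024]
0 [-0.006, -0.086, 0.002, 0.011, -0.0, 0.037]
-0.01 [-0.006, -0.1, 0.002, 0.012, 0.0, 0.043]
-0.02 [-0.006, -0.115, 0.002, 0.014, 0.0, 0.049]
-0.03 [-0.007, -0.129, 0.002, 0.016, 0.0, 0.055]
```

>>> move_arm(
  moves="-0.01 -0.03 0 0.004 0 0.012 0.05;-0.015 -0.057 0 0.007 0 0.024 0.05;-0.02 -0.086 0.002 0.011 0 0.037 0.05;-0.02 -0.086 0.002 0.011 0 0.037 0.05;-0.02 -0.086 0.002 0.011 0 0.037 0.05",
)

```text
time: 14.2
position: [0.5188, 0.1409, 0.1262]
tool_rot: [0.99, 0.014, -0.139, 0.001]
ft_force: [0.5, 1.9, -3.9]
grip_width: 0.0101
grip_force: 15.0
```

>>> move_arm(
  moves="0 -0.01 0 0 0 0 0.05;0 -0.02 0 0 0 0 0.05;0 -0.02 0 0 0 0 0.05;0 -0.02 0 0 0 0 0.05",
)

```text
time: 14.6
position: [0.5186, 0.1427, 0.1263]
tool_rot: [0.99, 0.014, -0.139, 0.001]
ft_force: [1.6, 2.4, -5.6]
grip_width: 0.0097
grip_force: 15.0
```

>>> move_arm(
  moves="0 -0.01 0 0 0 0 0.05;0 -0.02 0 0 0 0 0.05;0 -0.02 0 0 0 0 0.05;0 -0.02 0 0 0 0 0.05",
)

```text
time: 15.0
position: [0.5184, 0.1446, 0.1264]
tool_rot: [0.99, 0.014, -0.139, 0.001]
ft_force: [1.7, 1.0, -4.3]
grip_width: 0.0102
grip_force: 15.0
```

>>> move_arm(
  moves="0 -0.01 0 0 0 0 0.05;0 -0.015 0 0 0 0 0.05;0 -0.015 0 0 0 0 0.05;0 -0.015 0 0 0 0 0.05",
)

```text
time: 15.4
position: [0.5182, 0.1459, 0.1264]
tool_rot: [0.99, 0.014, -0.139, 0.002]
ft_force: [2.6, -1.8, -4.3]
grip_width: 0.0098
grip_force: 15.0
```

```bash
python3 - <<'E'
from gate import *
o=robot.get_obs();print(o['position'],R.from_quat(o['tool_rot']).as_euler('ZYX'),o['time'],o['ft_force'],o['moment'],o['grip_width'])
print(pose(0,.28)[0])
snap('wrist');snap('side')
w=np.load('pics/wrist.npz')['im'];d=np.load('pics/side.npz')['im']
cv2.imwrite('pics/x6.png',np.vstack([cv2.resize(w[150:400,:],(640,250)),cv2.resize(d[180:270,280:430],(580,348),interpolation=2)[:, :] if 0 else cv2.resize(d[190:270,270:398],(640,350),interpolation=2)])[:,:,::-1])
E
```

```text
[0.51823096 0.14585417 0.12640386] [ 0.02776158  0.27933263 -3.14120283] 15.4 [ 2.60192185 -1.75901172 -4.33012696] [-0.26449364 -0.64907221 -0.08663752] 0.00979828495192402
[0.52327483 0.14263268 0.12556873]
```

View pics/x6.png

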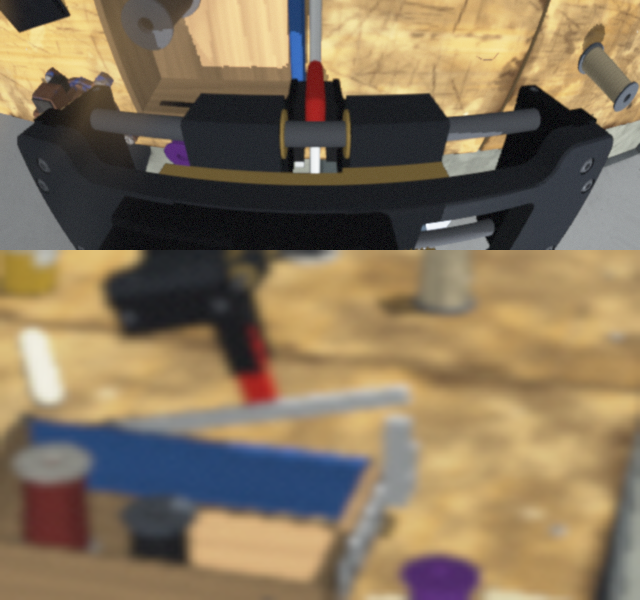

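>>> move_arm(
  moves="-0.01 -0.01 0.01 0 0 0 0.05;-0.015 -0.015 0.02 0 0 0 0.05;-0.02 -0.015 0.02 0 0 0 0.05;-0.02 -0.015 0.02 0 0 0 0.05",
)

```text
time: 15.9
position: [0.5171, 0.146, 0.1252]
tool_rot: [0.99, 0.014, -0.138, 0.003]
ft_force: [4.0, -6.4, -4.4]
grip_width: 0.01
grip_force: 15.0
```

```bash
python3 - <<'E'
from gate import *
s2=[s[0]-.0038,s[1]+.0035,s[2],0]
for b in (.22,.16,.1,.05,.02,0): print(b,rel(pose(0,b,s=s2)),pose(0,b,s=s2)[0].round(4))
E
```

```text
0.22 [-0.005, -0.001, 0.057, 0.001, 0.036, -0.0] [0.5151 0.146  0.1199]
0.16 [-0.027, -0.001, 0.125, 0.001, 0.074, -0.0] [0.5111 0.1459 0.1139]
0.1 [-0.046, -0.002, 0.195, 0.001, 0.112, -0.0] [0.5074 0.1458 0.1077]
0.05 [-0.058, -0.002, 0.253, 0.001, 0.144, -0.0] [0.5047 0.1457 0.1024]
0.02 [-0.063, -0.002, 0.289, 0.001, 0.163, -0.0] [0.5032 0.1457 0.0992]
0 [-0.067, -0.002, 0.312, 0.001, 0.176, -0.0] [0.5022 0.1456 0.097 ]
```

>>> move_arm(
  moves="0.01 0 0.03 0 0.02 0 0.05;0 0 0.057 0 0.036 0 0.05;-0.02 0 0.1 0 0.06 0 0.05;-0.035 0 0.15 0 0.09 0 0.05;-0.046 0 0.195 0 0.112 0 0.05;-0.052 0 0.225 0 0.128 0 0.05;-0.058 0 0.253 0 0.144 0 0.05;-0.063 0 0.28 0 0.16 0 0.05;-0.065 0 0.3 0 0.17 0 0.05;-0.065 0 0.3 0 0.17 0 0.05;-0.065 0 0.3 0 0.17 0 0.05",
)

```text
time: 17.0
position: [0.5011, 0.1456, 0.0983]
tool_rot: [1.0, 0.015, -0.007, 0.001]
ft_force: [2.2, -8.5, -2.2]
grip_width: 0.0098
grip_force: 15.0
```

```bash
python3 - <<'E'
from gate import *
o=robot.get_obs();print(o['position'],R.from_quat(o['tool_rot']).as_euler('ZYX'),o['time'],o['ft_force'],o['moment'],o['grip_width'])
E
```

```text
[0.5010656  0.14561275 0.09827039] [0.02912341 0.0130624  3.13987402] 17.0 [ 2.22504337 -8.47748899 -2.15005248] [-1.28416862 -0.32644806 -0.13390324] 0.009780086429297483
```

>>> move_arm(
  moves="0 0 0 0 0 0 0.2;0 0 0 0 0 0 0.35;0 0 0 0 0 0 0.4;0 0 0 0 0 0 0.4;0 0 0 0 0 0 0.4;0 0 -0.2 0 0 0 0.4;0 0 -0.6 0 0 0 0.4;0 0 -1 0 0 0 0.4;0 0 -1 0 0 0 0.4",
)

```text
time: 17.9
position: [0.5059, 0.1478, 0.203]
tool_rot: [1.0, 0.014, -0.001, -0.001]
ft_force: [0.7, 0.5, -0.2]
grip_width: 0.0349
grip_force: 0.0
```

>>> move_arm(
  moves="0 0.4 -0.3 0 0 0 0.4;0 0.8 -0.6 0 0 0 0.4;0 1 -0.6 0 0 0 0.4;0 1 -0.6 0 0 0 0.4",
)

```text
time: 18.3
position: [0.5062, 0.0451, 0.2583]
tool_rot: [1.0, 0.012, -0.006, -0.0]
ft_force: [0.1, 0.5, -0.6]
grip_width: 0.035
grip_force: 0.0
```

>>> move_arm(
  moves="0 0.4 0 0 0 0 0.4;0 0.8 0 0 0 0 0.4;0 1 0 0 0 0 0.4;0 1 0 0 0 0 0.4",
)

```text
time: 18.7
position: [0.5083, -0.0539, 0.2565]
tool_rot: [1.0, 0.013, -0.007, -0.001]
ft_force: [0.1, 0.7, -0.3]
grip_width: 0.0346
grip_force: 0.0
```

```bash
python3 - <<'E'
from gate import *
o=robot.get_obs();print(o['position'],o['time'],o['ft_force'])
snap('top');snap('side')
c=np.load('pics/top.npz')['im'];d=np.load('pics/side.npz')['im']
cv2.imwrite('pics/x7.png',np.hstack([cv2.resize(q,(400,480),interpolation=2) for q in (c[150:270,200:300],d[180:276,270:350+20])])[:,:,::-1])
E
```

```text
[ 0.50831245 -0.05391313  0.25654909] 18.7 [ 0.07995307  0.66588982 -0.32598426]
```

View pics/x7.png

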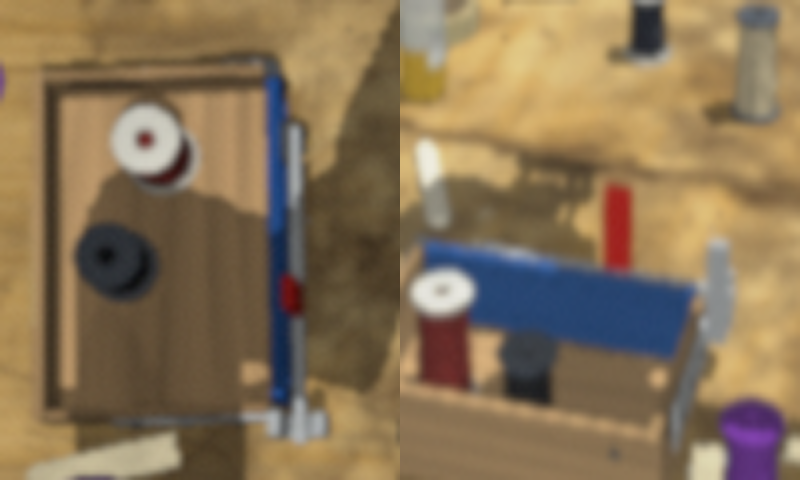

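The gate is shut and the tab is upright at (618,228), so the bar is down. Its tip lies between the keeper's sides at (300,420), and the red and grey spools stand in the carrier. Handing in.

```bash
python3 -c "
from rig import robot
print(robot.hand_in())"
```

```text
the job is handed in; nothing more can be done
None
```

The job is handed in at about 19 s: the red spool stands upright in the carrier beside the grey one, and the gate is shut with the latch bar down in the keeper notch, as the last camera check showed.

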